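# Put the cherry tomato away in the snap-lid keeper

### The job

Put the cherry tomato away in the food keeper, the low white box with the bamboo lid. Unclip the sprung lid by its front tab and let it rise slowly all the way open (do not let it fly up), set the tomato down gently inside, then press the lid down past its catch until it clicks shut, and stop pushing there so that the seal is not crushed. Leave the lemon wedge, the spice jar and the mug where they are.

Things in the scene. Friction and masses are not known exactly. Their poses are not given: they have to be found in the camera images.
- keeper: Low white ceramic food box, 140 mm deep (x), 170 mm wide (y), 58 mm high without lid, fixed to the worktop. Walls 5 mm, inner floor 8 mm above its underside, inside 130 x 160 mm. Origin at the centre of the underside; x points from the tab side (front, towards the robot) to the hinge side (back), y along its width, z up. Yawed by up to 17 degrees.
- keeper_lid (a joint): Angle of the lid (172 mm wide), rad: shut and clipped it rests level on the seal, within 0.01 of 0; 1.5 = fully open, nearly upright, at its stop. A spring drives it open all the way (at the tab 2.5 N near shut, 0.5 N at the stop): an unclipped lid let go flies up at over 3 rad/s; let go at the stop it stays. Pushing on a shut lid squeezes the seal: about 35 N at the tab brings it to -0.045 = crushed.
- lid_tab (a point): Middle of the lid's front tab: a tongue in the lid's plane, 44 mm out from the lid's front edge, 18 mm wide (y), 8 mm thick. The point is 23 mm out from the edge, 176 mm from the hinge axis; lid shut, it is 64 mm up, free space below. x points from tab to hinge, y across the tab, z the lid's outer normal. Pinched across y from above, it turns between the fingers as the lid swings.
- lid_catch (a point): Steel spring roller low on the middle of the box's front, behind the lid's tongue; it clips the lid shut. Unclipping takes 5 to 9 N up at the tab. Going down, the tongue meets the roller at a lid angle of about 0.085 rad (15 mm short of shut at the tab); the resistance peaks there at about 12 N at the tab, and past it the lid snaps home by itself.
- keeper_hinge (a point): Middle of the lid's hinge axis, at the back edge of the box, 64 mm above the worktop, 70 mm behind the box's centre; the axis runs along the keeper's y.
- tomato: Round cherry tomato, 38 mm across, 37 mm high, lying loose on the white board, about 19 g. Origin at the middle of its underside (it turns with the tomato if that rolls). It may roll a little when let go.
- board: White plastic cutting board, 217 x 294 mm, 8 mm thick, fixed flat on the worktop to the right of the keeper. Origin at the centre of its underside. The lemon wedge and the tomato lie on it.
- lemon_wedge: Cut piece of lemon, 50 x 44 x 28 mm, on the board: leave alone. Origin at the centre of its underside.
- spice_jar: Upright spice jar, 41 mm diameter, 105 mm high, at the back of the worktop between keeper and board: leave alone. Origin at the centre of its underside.
- mug: Dark green mug, 92 mm diameter, 95 mm high, to the left of the keeper: leave alone. Origin near the centre of its underside.

How it is judged:
On the way, in this order (a step that is already met when the one before it is completed fails the run):
1. the lid is fully open (value of joint keeper_lid above 1.35 rad), for 0.2 s.
2. the tomato lies released inside the box, the lid still open (x of tomato in the frame of keeper between -0.065 and 0.065 m and y of tomato in the frame of keeper between -0.08 and 0.08 m and z of tomato in the frame of keeper below 0.056 m and linear speed of tomato below 0.05 m/s and contact force between the fingers and tomato below 0.1 N and value of joint keeper_lid above 1 rad), for 0.2 s.
3. the lid is clipped shut (value of joint keeper_lid below 0.02 rad), for 0.2 s.
At the end, for the whole second after the job is handed in: The lid is clipped shut (within 0.02 rad of 0) and stays so by itself, with the tomato lying still inside the box (value of joint keeper_lid between -0.02 and 0.02 rad and x of tomato in the frame of keeper between -0.065 and 0.065 m and y of tomato in the frame of keeper between -0.08 and 0.08 m and z of tomato in the frame of keeper below 0.056 m and linear speed of tomato below 0.05 m/s); the robot touches nothing.
It fails at once if the lid flies open (faster than 3 rad/s once it is more than 0.3 rad open) (value of joint keeper_lid above 0.3 rad and velocity of joint keeper_lid above 3 rad/s).
It fails at once if the seal is crushed (lid pressed below -0.045 rad) (value of joint keeper_lid below -0.045 rad).
It fails at once if the tomato is dropped or thrown into the box (over 0.8 m/s inside its walls) (x of tomato in the frame of keeper between -0.065 and 0.065 m and y of tomato in the frame of keeper between -0.08 and 0.08 m and z of tomato in the frame of keeper below 0.058 m and linear speed of tomato above 0.8 m/s).
It fails at once if the lemon wedge, the spice jar or the mug is moved more than 4 cm (distance of any of lemon_wedge, spice_jar, mug from where it was at the start of the episode above 0.04 m).
It also fails if it takes over 72 s, if anything falls off the work surface, if the arm or the gripper's body presses on something with over 40 N, if the wrist force passes 120 N, or if a joint passes its speed limit or range.

### The arm

A 6-joint arm with a two-finger parallel gripper is mounted at the origin on a cart in front of the work surface, level with it; the furniture and walls round the work are solid. World frame = base frame: x ahead of the robot, y to its left, z up, the work surface at z = 0. Lengths are in m, angles in rad, forces in N, time in s.
With the tool pointing down it reaches from about 0.35 to 0.975 m from the base axis. Payload 4.9 kg.
Tool frame: the origin (TCP) lies at the very end of the fingers, on their centre line; the grasp point (between the pads) lies 19 mm behind it; z points along the fingers, y is the line along which they close (so a half turn about z gives the same grasp; the last joint's range is limited). The gripper opens to 85 mm and grips with 20 to 120 N. Pads are 22 mm wide; open, the fingers measure 114 mm over their backs; the gripper's body (76 mm by 85 mm) begins 54 mm behind the grasp point. The pads swing forward as they close: fully open they stand 13 mm farther back than shut.
Start: joints at [1.203, 0.053, 1.613, -0, 1.476, -0.119], TCP at [0.154, 0.606, 0.231] pointing down, gripper open.
Joint ranges: [-3.01, 3.01], [-1.01, 2.22], [0.06, 2.58], [-1.02, 4.17], [0.09, 2.62], [-3.14, 3.14]. Speed limits (rad/s): [2.57, 2.57, 3.14, 3.14, 3.14, 3.14].

### API

Orientations are given as a unit quaternion [w, x, y, z].
In Python, from plant import manip, vision, order gives the robot as it stands.
- The arm moves only by the tool play_rows, never from a script. Its argument "steps" is a list that holds one entry, the list of rows, each a list of 6 numbers: the shift along the tool's x, y, z in mm, then the turn, a rotation vector about the tool's x, y, z in degrees. A call has 1 to 12 rows; each row is the pose to reach, as a shift and turn from the pose commanded when the call began, along the tool's axes at that moment; what a row does not reach only later rows make up. A row lasts 1/12 s, in which the tool goes at most 41.7 mm and 7.16 degrees, less where a joint would pass 70% of its speed; a pose out of reach is approached as far as the arm can. A call with a gripper value outside its range is refused whole. "claw" is the gripper's target within -1 to 1 (fully open at 1, half-way at 0, shut at -1), set as the call begins (left out, the last holds). The fingers move at their own pace and stop on an object; the grip force is fixed at half the most. Time passes only in rows, so rows that repeat a pose let the fingers close. It gives the time, the measured TCP pose, the force, the opening and the grip force at its end, in the units of the state.
- manip.state(): the state, without advancing time (a new reading comes with each control period).
- vision.grab_frame(name): name is "scene" or "top"; returns (picture, depth): 400x640x3 uint8, blue, green, red; 400x640 float32, m along the optical axis (not along the pixel's ray), 0 where there is no reading.
- vision.camera_info(name): a dict with "K" (3x3 intrinsics, pixels), "eye" and "orientation" of the camera in the world. Camera axes: x right, y down, z forward; pixel columns grow to the right and rows downward; lengths in m; the calibration is good to about 2 mm. A picture is of the moment at which its call begins. camera_info takes no time and is no camera call.
- order.job_done(): hands the job in; it is judged then, once.
The state is a dict: "time": time; "joint_pos": joint angles; "joint_vel": joint speeds; "joint_efforts": joint torques, N m; "tool_pos": TCP position; "tool_rot": TCP orientation; "contact_force": force on the tool from outside, world axes, zero at the start; "ft_torque": the same for the moment, N m; "gripper_width": opening from 0.0 (shut) to 1.0 (fully open); "grasp_force": force on a finger pad.
Only numpy, scipy, OpenCV 4.12 (cv2) and the standard library are available. Lean on these libraries where they do the work, as an engineer would, in place of code of your own. Each camera call takes 0.05 s, during which the arm holds its last target. There are 200 camera calls.

## Working session

There is one attempt and no reset: what is moved stays moved. The work goes in short steps, Python scripts to look and compute and a tool call to move; the robot and the scene stay as the last step left them, time stands still between calls to the robot, and variables do not carry over. Pictures are saved under pics/ and viewed, at most 10 in all, crops included, and the job is handed in when it is done.

Besides the shell and the picture viewer there is one more tool, called after "Emit:" in YAML: its name, and indented under it one key for each argument. play_rows: Moves the arm, as the interface text tells. Its arguments: {"type":"object","properties":{"steps":{"type":"array"},"claw":{"type":"number"}},"required":["steps"]}

```bash
mkdir -p pics; ls; cat > h.py <<'E'
import numpy as np, cv2
from scipy.spatial.transform import Rotation as R
from plant import manip, vision, order
def q2R(q): return R.from_quat([q[1],q[2],q[3],q[0]])
def cloud(name):
    im,d=vision.grab_frame(name); c=vision.camera_info(name); K=np.array(c["K"])
    o=np.array(c["orientation"]); Rm=q2R(o).as_matrix() if o.size==4 else o
    v,u=np.mgrid[:400,:640]
    P=np.stack([(u-K[0,2])/K[0,0]*d,(v-K[1,2])/K[1,1]*d,d],-1)
    W=P@Rm.T+np.array(c["eye"]); W[d==0]=np.nan
    return im,W
E
python3 - <<'E'
from h import *
for n in ("scene","top"):
    im,W=cloud(n); cv2.imwrite(f"pics/{n}0.png",im); np.save(n+"0.npy",W)
    print(vision.camera_info(n))
print(manip.state())
E
```

```text
pics
{'K': array([[421.25454218,   0.        , 327.4878839 ],
       [  0.        , 421.25454218, 195.33426199],
       [  0.        ,   0.        ,   1.        ]]), 'eye': array([ 0.00940844, -0.2784313 ,  0.81872774]), 'orientation': array([-0.29352208,  0.81585824, -0.46583209,  0.1766935 ])}
{'K': array([[389.35587681,   0.        , 313.52467789],
       [  0.        , 389.35587681, 204.95317266],
       [  0.        ,   0.        ,   1.        ]]), 'eye': array([0.3496586 , 0.01202797, 1.16386073]), 'orientation': array([ 0.07182246, -0.68349868,  0.72234206, -0.07676613])}
{'time': 0.1, 'joint_pos': array([ 1.20301527e+00,  5.33152715e-02,  1.61419652e+00, -1.28394574e-06,
        1.47598966e+00, -1.19034928e-01]), 'joint_vel': array([-3.83877103e-04, -6.83763759e-04, -3.05925087e-03,  4.31645654e-04,
       -1.70962015e-03,  2.89769235e-05]), 'joint_efforts': array([ 4.57820875e-06, -3.94902313e+01, -3.71362531e+01, -5.86515898e-05,
        3.86820422e-03, -3.45547335e-05]), 'tool_pos': array([0.15367988, 0.60521519, 0.23014701]), 'tool_rot': array([-2.29400916e-04,  1.24052549e-01,  9.92275191e-01, -9.26419174e-04]), 'contact_force': array([-0.02116726,  0.5217924 ,  0.16022648]), 'ft_torque': array([-0.01913006,  0.00415866, -0.04565472]), 'grasp_force': 0.0, 'gripper_width': 0.9967060078042552}
```

View pics/top0.png

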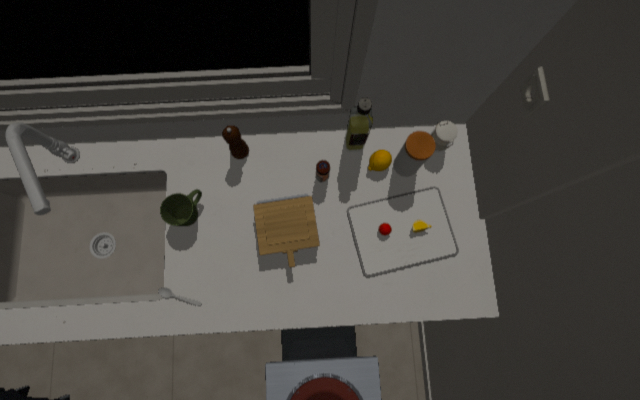

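View pics/scene0.png

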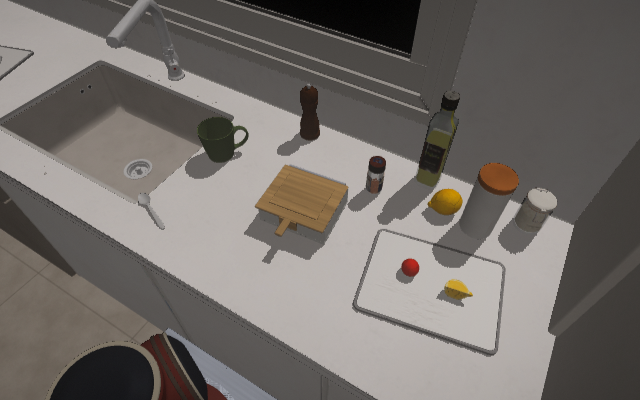

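The top view shows the lid at about (286,226) with its tab at (291,258), the tomato at (385,229), the lemon at (421,226), the jar at (322,170) and the mug at (180,210). The scene view agrees, and the arm is not visible in either picture.

```bash
python3 - <<'E'
from h import *
from scipy.optimize import least_squares
for n in ("top","scene"):
    im=cv2.imread(f"pics/{n}0.png"); W=np.load(n+"0.npy"); hsv=cv2.cvtColor(im,cv2.COLOR_BGR2HSV)
    x,y,z=W[...,0],W[...,1],W[...,2]
    bam=(z>.05)&(z<.09)&(hsv[...,1]>70)&(hsv[...,0]>8)&(hsv[...,0]<25)&(x>.1)&(x<.6)&(y>-.1)&(y<.3)
    k,lab,st,_=cv2.connectedComponentsWithStats(bam.astype(np.uint8)); i=1+st[1:,4].argmax(); bam=lab==i
    P=W[bam]; print(n,"lid n",len(P),"z pct",np.percentile(P[:,2],[2,25,50,75,98]))
    rect=cv2.minAreaRect(cv2.convexHull((P[:,:2]*1000).astype(np.float32))); print(" rect incl tab",rect)
    er=cv2.morphologyEx(bam.astype(np.uint8),cv2.MORPH_OPEN,np.ones((13,13)))>0
    Q=W[er]; r=cv2.minAreaRect((Q[:,:2]*1000).astype(np.float32)); print(" lid rect",r)
    T=W[bam&~cv2.dilate(er.astype(np.uint8),np.ones((5,5))).astype(bool)]
    c=Q[:,:2].mean(0); T=T[(T[:,0]<c[0]-.085)]; print(" tab mean",T.mean(0),len(T),T[T[:,0].argmin()],T[T[:,0].argmax()])
    red=(hsv[...,1]>180)&((hsv[...,0]<6)|(hsv[...,0]>174))&(z>.005)&(z<.06)&(y<-.05)&(y>-.4)&(x>.1)
    P=W[red]; print(" tomato",len(P),P.min(0),P.max(0))
    A=least_squares(lambda c:np.linalg.norm(P-c,axis=1)-.019,P.mean(0)-[0,0,.01],loss='soft_l1',f_scale=.002).x; print("  sphere",A)
    yel=(hsv[...,1]>150)&(hsv[...,0]>18)&(hsv[...,0]<35)&(z>.005)&(z<.05)&(y<-.05)&(x>.1)&(x<.45)
    P=W[yel]; print(" lemon",P.min(0),P.max(0))
    w=(abs(x-.25)<.03)&(abs(y+.02)<.03); print(" top z",np.nanmedian(z[w]))
E
```

```text
top lid n 3065 z pct [0.06406273 0.06719662 0.06881114 0.07038396 0.07350489]
 rect incl tab ((508.40997314453125, 78.44346618652344), (192.63394165039062, 171.4261474609375), 5.417026519775391)
 lid rect ((530.8862915039062, 80.28648376464844), (143.75625610351562, 170.5321502685547), 5.210090160369873)
 tab mean [0.42600208 0.06956594 0.0687596 ] 63 [0.41299621 0.06436217 0.0700264 ] [0.43866731 0.07723986 0.06937936]
 tomato 101 [ 0.492719   -0.22199612  0.02820155] [ 0.52157582 -0.18982539  0.04785545]
  sphere [ 0.5108129  -0.20817635  0.02615431]Traceback (most recent call last):
  File "<stdin>", line 18, in <module>
    return umr_minimum(a, axis, None, out, keepdims, initial, where)
ValueError: zero-size array to reduction operation minimum which has no identity
```

```bash
python3 - <<'E'
from h import *
from scipy.optimize import least_squares
for n in ("top","scene"):
    im=cv2.imread(f"pics/{n}0.png"); W=np.load(n+"0.npy"); hsv=cv2.cvtColor(im,cv2.COLOR_BGR2HSV)
    x,y,z=W[...,0],W[...,1],W[...,2]
    bam=(z>.045)&(z<.09)&(hsv[...,1]>70)&(hsv[...,0]>5)&(hsv[...,0]<28)&(x>.35)&(x<.68)&(y>-.05)&(y<.2)
    P=W[bam]; th=np.radians(5.5); c,s=np.cos(th),np.sin(th); u=P[:,0]*c+P[:,1]*s; v=-P[:,0]*s+P[:,1]*c
    print(n,len(P),"u range",u.min(),np.sort(u)[[3,-4]],u.max(),"v",np.sort(v)[[3,-4]])
    for a in range(0,60,5):
        m=(u>u.min()+a/1000)&(u<=u.min()+a/1000+.005); print("  ",a,m.sum(),v[m].min().round(4),v[m].max().round(4),np.median(P[m,2]).round(4)) if m.any() else 0
    red=(hsv[...,1]>150)&((hsv[...,0]<8)|(hsv[...,0]>172))&(z>.005)&(z<.06)&(y<-.05)&(y>-.4)&(x>.3)
    P=W[red]
    A=least_squares(lambda c:np.linalg.norm(P-c,axis=1)-.019,P.mean(0)-[0,0,.01],loss='soft_l1',f_scale=.002).x; print("  sphere",A, (P.min(0)+P.max(0))/2)
    yel=(hsv[...,1]>150)&(hsv[...,0]>18)&(hsv[...,0]<35)&(z<.06)&(y<-.05)&(x>.3)&(x<.6); P=W[yel]; print(" lemon",P.min(0),P.max(0))
    print(" table z",np.nanmedian(z[(abs(x-.45)<.03)&(abs(y+.04)<.02)]))
    m=(abs(z-.09)<.03)&(x>.55)&(x<.75)&(abs(y)<.1)&(y<.04); P=W[m]; print(" jar",P.min(0),P.max(0)) if m.any() else 0
E
```

```text
top 3198 u range 0.4172636974663148 [0.41869915 0.66776883] 0.6724713017629737 v [-0.11057655  0.11441643]
   0 10 0.0213 0.0355 0.069
   5 12 0.0207 0.0348 0.0694
   10 12 0.02 0.0374 0.0673
   15 13 0.0196 0.0362 0.0689
   20 9 0.0215 0.0357 0.0677
   25 12 0.0208 0.0348 0.0694
   30 14 0.02 0.0375 0.0686
   35 11 0.0196 0.0366 0.0692
   40 24 0.0076 0.0499 0.0673
   45 92 -0.0533 0.1115 0.0674
   50 107 -0.054 0.1142 0.0678
   55 105 -0.0551 0.1129 0.0677
  sphere [ 0.51075638 -0.20806254  0.02609872] [ 0.50858272 -0.20591075  0.03676642]
 lemon [ 0.49771101 -0.34043781  0.00895026] [ 0.52663902 -0.29062869  0.04058419]
 table z 0.0008623395046469806
 jar [ 0.55028575 -0.05309824  0.06116172] [0.70541358 0.03988742 0.11378317]
scene 3862 u range 0.4159410635405636 [0.41640992 0.66275722] 0.6654358847565959 v [-0.11135601  0.11410119]
   0 21 0.0196 0.0366 0.0672
   5 14 0.0208 0.0352 0.068
   10 18 0.0203 0.0368 0.0682
   15 15 0.0203 0.0365 0.0674
   20 17 0.0203 0.0366 0.068
   25 15 0.0207 0.0353 0.0684
   30 15 0.0201 0.0376 0.0673
   35 14 0.0206 0.0347 0.0681
   40 79 0.0016 0.096 0.0605
   45 172 -0.0555 0.114 0.0662
   50 135 -0.056 0.1137 0.0668
   55 141 -0.0561 0.113 0.0668
  sphere [ 0.50857029 -0.20725555  0.0251831 ] [ 0.50633403 -0.20778994  0.0329862 ]
 lemon [ 0.49449714 -0.34119716  0.00741482] [ 0.52817439 -0.28832391  0.03834971]
 table z 9.349368709676842e-05
 jar [ 0.55024135 -0.05535498  0.06013768] [0.70676195 0.03991156 0.10814724]
```

```bash
cat >> h.py <<'E'
TH=np.radians(5.5); X=np.array([np.cos(TH),np.sin(TH),0]); Y=np.array([-np.sin(TH),np.cos(TH),0]); Z=np.array([0,0,1.])
Rk=R.from_matrix(np.stack([-X,Y,-Z],1))   # tool down, closing across keeper y
def kp(u,v,z): return u*X+v*Y+z*Z          # keeper-aligned coords -> world
UT,VT,UH=.437,.0283,.613
def rows(targets,p=None,Rc=None,Rt=Rk):
    "rows from a start pose (default measured) to world targets"
    s=manip.state(); p=s["tool_pos"] if p is None else np.array(p); Rc=q2R(s["tool_rot"]) if Rc is None else Rc
    for t in targets:
        print(np.round(np.r_[Rc.inv().apply(t-p)*1000,(Rc.inv()*Rt).as_rotvec(degrees=True)],1).tolist())
def show():
    s=manip.state(); p=s["tool_pos"]; print("t",s["time"],"u,v,z",p@X,p@Y,p[2],"rotdev",(Rk.inv()*q2R(s["tool_rot"])).as_rotvec(degrees=True).round(2),"F",s["contact_force"].round(1),s["gripper_width"],s["grasp_force"])
E
python3 - <<'E'
from h import *
rows([kp(UT-.003,VT,.2),kp(UT-.003,VT,.12)],[.154,.606,.231])
E
```

```text
[-398.8, -451.9, 31.8, -0.1, -0.0, -19.8]
[-398.9, -451.7, 111.8, -0.1, -0.0, -19.8]
```

Emit:
play_rows:
  steps:
    - [[-399, -452, 32, 0, 0, -19.8], [-399, -452, 32, 0, 0, -19.8], [-399, -452, 32, 0, 0, -19.8], [-399, -452, 32, 0, 0, -19.8], [-399, -452, 32, 0, 0, -19.8], [-399, -452, 32, 0, 0, -19.8], [-399, -452, 32, 0, 0, -19.8], [-399, -452, 32, 0, 0, -19.8], [-399, -452, 32, 0, 0, -19.8], [-399, -452, 32, 0, 0, -19.8], [-399, -452, 32, 0, 0, -19.8], [-399, -452, 32, 0, 0, -19.8]]
  claw: -0.1

```text
time: 1.1
tool_pos: [0.3821, 0.1596, 0.2045]
tool_rot: [0.0, -0.048, 0.999, 0.0]
contact_force: [0.9, -0.3, -0.1]
gripper_width: 0.447
grasp_force: 0.0
```

```bash
python3 - <<'E'
from h import *
show()
rows([kp(UT-.003,VT,.12),kp(UT-.003,VT,.05)])
E
```

```text
t 1.1 u,v,z 0.3956698589107366 0.12228703174359974 0.20445497679790428 rotdev [-0.01 -0.02 -0.06] F [ 0.9 -0.3 -0.1] 0.44659868704120403 0.0
[-38.2, -94.0, 84.5, 0.0, 0.0, 0.1]
[-38.2, -94.0, 154.5, 0.0, 0.0, 0.1]
```

Emit:
play_rows:
  steps:
    - [[-38, -94, 60, 0, 0, 0], [-38, -94, 60, 0, 0, 0], [-38, -94, 60, 0, 0, 0], [-38, -94, 60, 0, 0, 0], [-38, -94, 60, 0, 0, 0], [-38, -94, 60, 0, 0, 0], [-38, -94, 60, 0, 0, 0]]

```text
time: 1.68
tool_pos: [0.429, 0.0725, 0.1456]
tool_rot: [0.001, -0.049, 0.999, 0.0]
contact_force: [0.4, -0.0, -0.1]
gripper_width: 0.448
grasp_force: 0.0
```

```bash
python3 - <<'E'
from h import *
show()
rows([kp(UT-.003,VT,.05)])
im,W=cloud("scene"); cv2.imwrite("pics/s1.png",cv2.resize(im[100:300,180:440],(780,600)))
E
```

```text
t 1.6833 u,v,z 0.43401085385048405 0.03108726907057007 0.1456136843561711 rotdev [-0.01 -0.07 -0.13] F [ 0.4 -0.  -0.1] 0.4477278885607694 0.0
[0.1, -2.8, 95.6, 0.0, 0.1, 0.1]
```

View pics/s1.png

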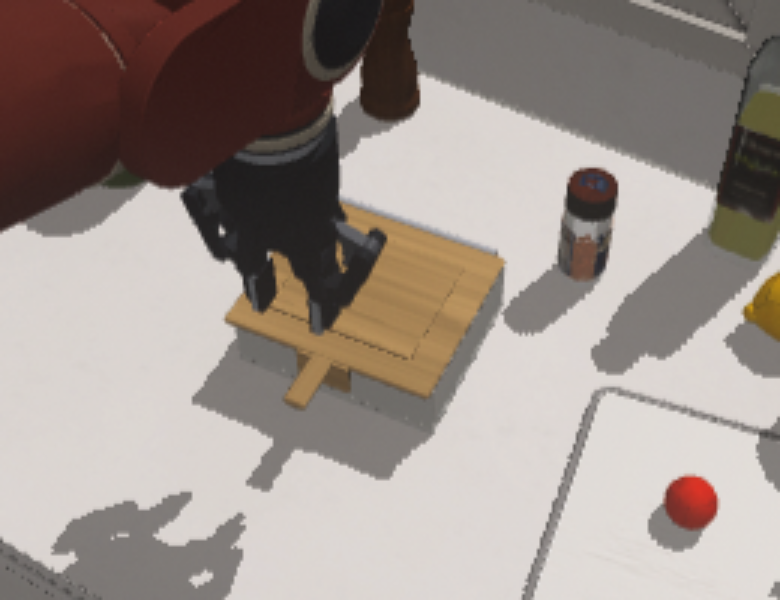

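The crop shows the gripper over the tab at about (310,380), with the open fingers straddling its line. I'll descend now.

Emit:
play_rows:
  steps:
    - [[0, -2, 30, 0, 0, 0], [0, -2, 60, 0, 0, 0], [0, -2, 85, 0, 0, 0], [0, -2, 95, 0, 0, 0], [0, -2, 96, 0, 0, 0], [0, -2, 96, 0, 0, 0], [0, -2, 96, 0, 0, 0]]

```text
time: 2.32
tool_pos: [0.4306, 0.0701, 0.0508]
tool_rot: [0.002, -0.049, 0.999, -0.0]
contact_force: [-0.5, 0.2, 0.3]
gripper_width: 0.445
grasp_force: 0.0
```

```bash
python3 - <<'E'
from h import *
show()
E
```

```text
t 2.3167 u,v,z 0.4353015287124127 0.028466497976125084 0.05078933947006077 rotdev [ 0.02 -0.19 -0.09] F [-0.5  0.2  0.3] 0.44457304855517 0.0
```

Emit:
play_rows:
  steps:
    - [[0, 0, 0, 0, 0, 0], [0, 0, 0, 0, 0, 0], [0, 0, 0, 0, 0, 0], [0, 0, 0, 0, 0, 0], [0, 0, 0, 0, 0, 0], [0, 0, 0, 0, 0, 0], [0, 0, 0, 0, 0, 0]]
  claw: -1

```text
time: 2.9
tool_pos: [0.4305, 0.0705, 0.0503]
tool_rot: [0.002, -0.048, 0.999, 0.001]
contact_force: [1.2, 5.7, 3.0]
gripper_width: 0.193
grasp_force: 60.6
```

```bash
python3 - <<'E'
from h import *
show()
r=.178; c0=np.array([UH-r,VT])
A=np.r_[np.linspace(0,.5,13)[1:],np.linspace(.5,1.0,13)[1:],np.linspace(1.0,1.52,13)[1:]]
for i in range(3):
    a0=[0,.5,1.0][i]
    for a in A[12*i:12*i+12]:
        print([round(-1000*r*(np.cos(a0)-np.cos(a))), 0, round(-1000*r*(np.sin(a)-np.sin(a0))),0,0,0],end=", ")
    print()
E
```

```text
t 2.9 u,v,z 0.43531372341309593 0.028866314721012695 0.050274527932339684 rotdev [-0.09 -0.21 -0.03] F [1.2 5.7 3. ] 0.19327343788614043 60.642110109329224
[0, 0, -7, 0, 0, 0], [-1, 0, -15, 0, 0, 0], [-1, 0, -22, 0, 0, 0], [-2, 0, -30, 0, 0, 0], [-4, 0, -37, 0, 0, 0], [-6, 0, -44, 0, 0, 0], [-8, 0, -51, 0, 0, 0], [-10, 0, -58, 0, 0, 0], [-12, 0, -65, 0, 0, 0], [-15, 0, -72, 0, 0, 0], [-18, 0, -79, 0, 0, 0], [-22, 0, -85, 0, 0, 0], 
[-4, 0, -6, 0, 0, 0], [-8, 0, -13, 0, 0, 0], [-12, 0, -19, 0, 0, 0], [-16, 0, -25, 0, 0, 0], [-21, 0, -30, 0, 0, 0], [-26, 0, -36, 0, 0, 0], [-31, 0, -41, 0, 0, 0], [-37, 0, -46, 0, 0, 0], [-42, 0, -51, 0, 0, 0], [-48, 0, -56, 0, 0, 0], [-54, 0, -60, 0, 0, 0], [-60, 0, -64, 0, 0, 0], 
[-7, 0, -4, 0, 0, 0], [-13, 0, -8, 0, 0, 0], [-20, 0, -11, 0, 0, 0], [-27, 0, -14, 0, 0, 0], [-34, 0, -17, 0, 0, 0], [-42, 0, -20, 0, 0, 0], [-49, 0, -22, 0, 0, 0], [-57, 0, -24, 0, 0, 0], [-64, 0, -25, 0, 0, 0], [-72, 0, -27, 0, 0, 0], [-79, 0, -27, 0, 0, 0], [-87, 0, -28, 0, 0, 0],
```

Emit:
play_rows:
  steps:
    - [[0, 0, -3, 0, 0, 0], [0, 0, -7, 0, 0, 0], [0, 0, -11, 0, 0, 0], [-1, 0, -15, 0, 0, 0], [-1, 0, -22, 0, 0, 0], [-2, 0, -30, 0, 0, 0], [-4, 0, -37, 0, 0, 0], [-6, 0, -44, 0, 0, 0], [-8, 0, -51, 0, 0, 0], [-10, 0, -58, 0, 0, 0], [-10, 0, -58, 0, 0, 0], [-10, 0, -58, 0, 0, 0]]

```text
time: 3.9
tool_pos: [0.4406, 0.0715, 0.1079]
tool_rot: [0.002, -0.048, 0.999, 0.001]
contact_force: [7.4, 4.7, -3.7]
gripper_width: 0.192
grasp_force: 62.3
```

```bash
python3 - <<'E'
from h import *
show()
im,W=cloud("scene"); cv2.imwrite("pics/s2.png",cv2.resize(im[100:300,180:440],(780,600)))
E
```

```text
t 3.9 u,v,z 0.4454498132936856 0.02891043442624186 0.10785807906321847 rotdev [-0.1  -0.27 -0.04] F [ 7.4  4.7 -3.7] 0.19188103816474814 62.251986265182495
```

View pics/s2.png

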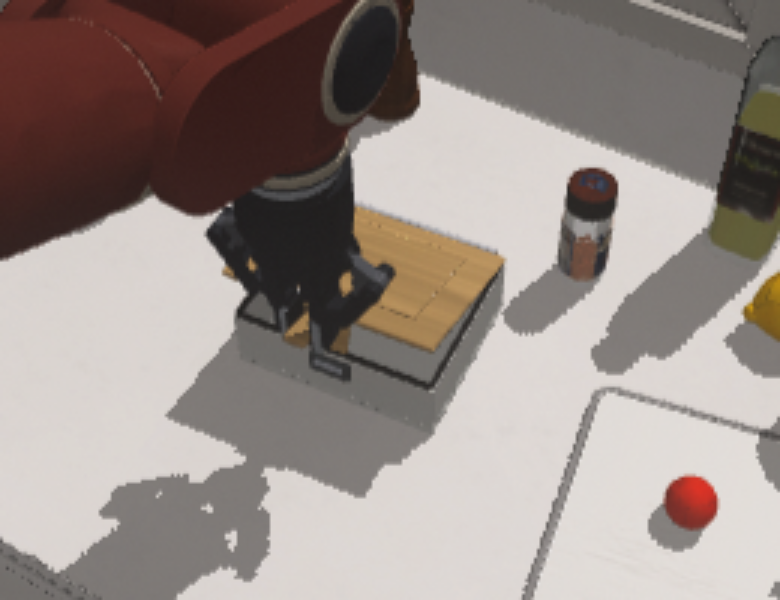

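The lid is following the pinch at about 0.33 rad and the catch is free.

Emit:
play_rows:
  steps:
    - [[-2, 0, -7, 0, 0, 0], [-5, 0, -14, 0, 0, 0], [-8, 0, -21, 0, 0, 0], [-12, 0, -27, 0, 0, 0], [-16, 0, -33, 0, 0, 0], [-20, 0, -40, 0, 0, 0], [-24, 0, -46, 0, 0, 0], [-28, 0, -52, 0, 0, 0], [-33, 0, -57, 0, 0, 0], [-38, 0, -63, 0, 0, 0], [-43, 0, -69, 0, 0, 0], [-48, 0, -74, 0, 0, 0]]

```text
time: 4.95
tool_pos: [0.4868, 0.0762, 0.179]
tool_rot: [-0.0, -0.048, 0.999, 0.001]
contact_force: [8.1, 5.2, -11.1]
gripper_width: 0.194
grasp_force: 61.1
```

```bash
python3 - <<'E'
from h import *
show()
r=.178;a0=.833
print([[round(-1000*r*(np.cos(a0)-np.cos(a))),round(-1000*r*(np.sin(a)-np.sin(a0)))] for a in np.linspace(a0,1.5,17)])
E
```

```text
t 4.95 u,v,z 0.49181697888307063 0.029175098060404327 0.17901479627845357 rotdev [-0.13  0.01 -0.05] F [  8.1   5.2 -11.1] 0.19441759035053463 61.071394085884094
[[0, 0], [-6, -5], [-11, -10], [-17, -14], [-24, -18], [-30, -22], [-36, -26], [-43, -29], [-50, -32], [-57, -35], [-64, -37], [-71, -39], [-78, -41], [-85, -43], [-92, -44], [-100, -45], [-107, -46]]
```

Emit:
play_rows:
  steps:
    - [[-6, 0, -5, 0, 0, 0], [-12, 0, -9, 0, 0, 0], [-18, 0, -13, 0, 0, 0], [-25, 0, -17, 0, 0, 0], [-31, 0, -21, 0, 0, 0], [-37, 0, -24, 0, 0, 0], [-44, 0, -27, 0, 0, 0], [-51, 0, -30, 0, 0, 0], [-58, 0, -33, 0, 0, 0], [-65, 0, -35, 0, 0, 0], [-72, 0, -37, 0, 0, 0], [-79, 0, -39, 0, 0, 0]]

```text
time: 5.95
tool_pos: [0.5647, 0.0841, 0.2192]
tool_rot: [-0.002, -0.049, 0.999, 0.001]
contact_force: [-2.9, 4.6, -1.5]
gripper_width: 0.186
grasp_force: 58.5
```

Emit:
play_rows:
  steps:
    - [[-7, 0, -2, 0, 0, 0], [-14, 0, -3, 0, 0, 0], [-21, 0, -4, 0, 0, 0], [-28, 0, -4, 0, 0, 0], [-28, 0, -4, 0, 0, 0], [-28, 0, -4, 0, 0, 0]]

```text
time: 6.45
tool_pos: [0.5932, 0.0869, 0.224]
tool_rot: [-0.001, -0.049, 0.999, 0.001]
contact_force: [-1.9, 6.0, 0.1]
gripper_width: 0.178
grasp_force: 58.2
```

```bash
python3 - <<'E'
from h import *
show()
im,W=cloud("scene"); cv2.imwrite("pics/s3.png",cv2.resize(im[60:260,180:440],(780,600)))
E
```

```text
t 6.45 u,v,z 0.5987858769645005 0.029669459989994897 0.22401480512089889 rotdev [-0.15  0.06 -0.09] F [-1.9  6.   0.1] 0.17805614379720267 58.21466651977971
```

View pics/s3.png

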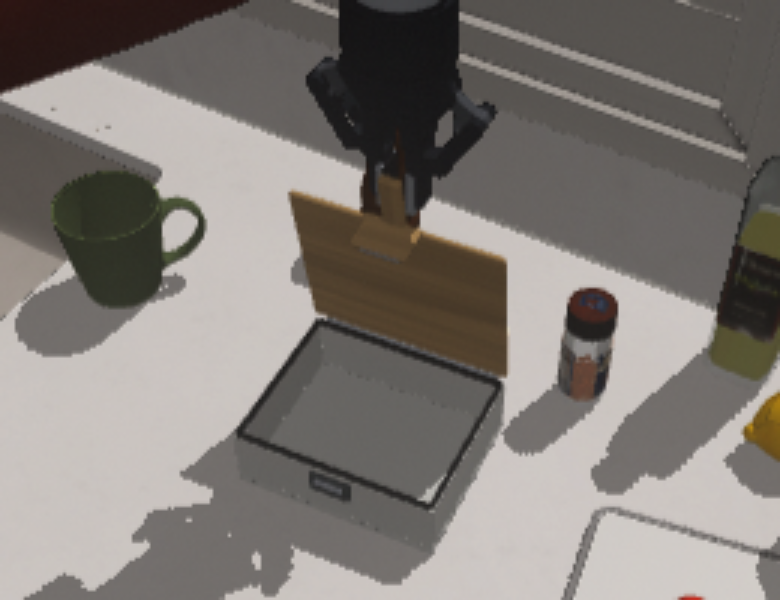

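The lid stands nearly upright with the tab pinched at about (392,200). I'll push slightly to the stop.

Emit:
play_rows:
  steps:
    - [[-2, 0, 0, 0, 0, 0], [-4, 0, 0, 0, 0, 0], [-5, 0, 0, 0, 0, 0], [-5, 0, 0, 0, 0, 0]]

```text
time: 6.83
tool_pos: [0.5979, 0.0874, 0.2246]
tool_rot: [-0.001, -0.049, 0.999, 0.001]
contact_force: [-3.2, 5.8, 2.1]
gripper_width: 0.174
grasp_force: 60.2
```

```bash
python3 - <<'E'
from h import *
show()
E
```

```text
t 6.8333 u,v,z 0.6035018112392089 0.029678084108953753 0.22455459493728236 rotdev [-0.14  0.07 -0.09] F [-3.2  5.8  2.1] 0.1741027351728524 60.18223801118438
```

Emit:
play_rows:
  steps:
    - [[0, 0, 0, 0, 0, 0], [0, 0, 0, 0, 0, 0], [0, 0, 0, 0, 0, 0], [0, 0, 0, 0, 0, 0], [0, 0, -20, 0, 0, 0], [0, 0, -45, 0, 0, 0], [0, 0, -70, 0, 0, 0]]
  claw: -0.1

```text
time: 7.42
tool_pos: [0.5978, 0.0856, 0.2938]
tool_rot: [-0.001, -0.048, 0.999, -0.0]
contact_force: [-0.1, 0.8, -0.3]
gripper_width: 0.45
grasp_force: 0.0
```

```bash
python3 - <<'E'
from h import *
show()
im,W=cloud("scene"); hsv=cv2.cvtColor(im,cv2.COLOR_BGR2HSV)
u=W@X; v=W@Y; z=W[...,2]
m=(hsv[...,1]>70)&(hsv[...,0]>5)&(hsv[...,0]<28)&(u>.55)&(u<.66)&(z>.09)&(z<.2)&(v>-.05)&(v<.11)
print(m.sum(),np.polyfit(z[m],u[m],1)); k=np.polyfit(z[m],u[m],1)[0]; print("lid angle",np.pi/2+np.arctan(k))
m=(hsv[...,1]>70)&(hsv[...,0]>5)&(hsv[...,0]<28)&(u>.55)&(u<.66)&(z>.23)&(z<.3)&(v>-.05)&(v<.11)
print("tab",m.sum(),np.median(u[m]),np.median(v[m]),z[m].max() if m.any() else 0)
t=np.array([.5095,-.2077,0]); rows([t+[0,0,.28],t+[0,0,.1],t+[0,0,.010]])
E
```

```text
t 7.4167 u,v,z 0.6032805179018049 0.02795561912108778 0.2937873421111103 rotdev [ 0.03  0.11 -0.02] F [-0.1  0.8 -0.3] 0.45049771004439004 0.0
1905 [-0.07037815  0.61379669]
lid angle 1.5005340307867263
tab 107 0.5966828945524097 0.028195124032650423 0.2956895358430387
[118.9, -283.3, 20.7, -0.1, 0.5, 0.0]
[120.5, -283.1, 200.7, -0.1, 0.5, 0.0]
[121.3, -283.0, 290.7, -0.1, 0.5, 0.0]
```

The lid stays at 1.50 rad and is released. Next is the tomato.

Emit:
play_rows:
  steps:
    - [[40, -90, 10, 0, 0, 0], [80, -180, 20, 0, 0, 0], [120, -283, 60, 0, 0, 0], [120, -283, 120, 0, 0, 0], [120, -283, 160, 0, 0, 0], [120, -283, 200, 0, 0, 0], [120, -283, 200, 0, 0, 0], [120, -283, 200, 0, 0, 0], [120, -283, 200, 0, 0, 0], [120, -283, 200, 0, 0, 0], [120, -283, 200, 0, 0, 0], [120, -283, 200, 0, 0, 0]]
  claw: 0.4

```text
time: 8.47
tool_pos: [0.5064, -0.2072, 0.0942]
tool_rot: [0.0, -0.048, 0.999, 0.0]
contact_force: [0.3, -0.5, 0.6]
gripper_width: 0.699
grasp_force: 0.0
```

```bash
python3 - <<'E'
from h import *
show()
t=np.array([.5095,-.2077,0]); rows([t+[0,0,.1],t+[0,0,.010]])
im,W=cloud("scene"); cv2.imwrite("pics/s4.png",cv2.resize(im[140:360,300:560],(780,660))[:600])
E
```

```text
t 8.4667 u,v,z 0.48424867814711625 -0.25483474745290646 0.09424010222041126 rotdev [-0.01 -0.02  0.01] F [ 0.3 -0.5  0.6] 0.6988305272495677 0.0
[-3.0, -0.7, -5.8, 0.0, 0.0, -0.0]
[-3.0, -0.8, 84.2, 0.0, 0.0, -0.0]
```

View pics/s4.png

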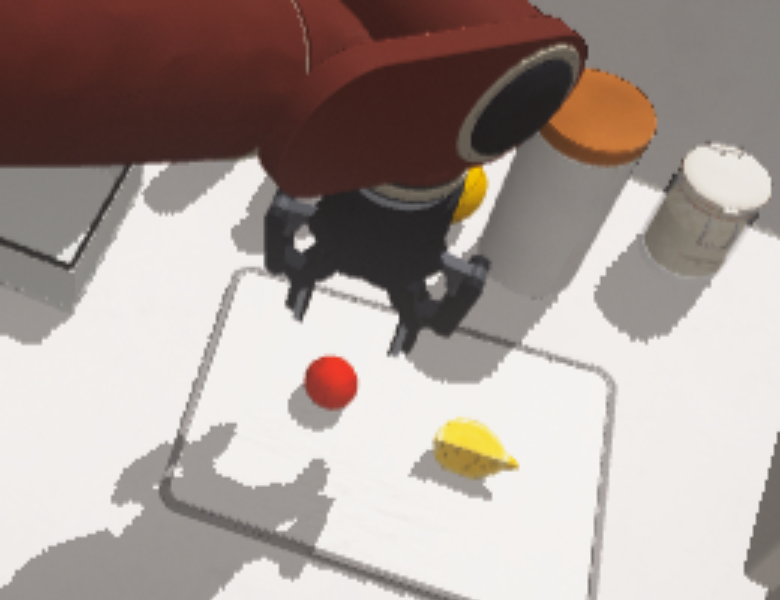

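The open fingers are up-image of the tomato at (330,382), in line with it for the descent and well clear of the lemon at (470,447).

Emit:
play_rows:
  steps:
    - [[-3, -1, 25, 0, 0, 0], [-3, -1, 50, 0, 0, 0], [-3, -1, 70, 0, 0, 0], [-3, -1, 80, 0, 0, 0], [-3, -1, 83, 0, 0, 0], [-3, -1, 83, 0, 0, 0], [-3, -1, 83, 0, 0, 0]]

```text
time: 9.1
tool_pos: [0.5109, -0.2082, 0.0128]
tool_rot: [0.001, -0.049, 0.999, -0.001]
contact_force: [0.0, 0.1, 0.9]
gripper_width: 0.699
grasp_force: 0.0
```

Emit:
play_rows:
  steps:
    - [[0, 0, 0, 0, 0, 0], [0, 0, 0, 0, 0, 0], [0, 0, 0, 0, 0, 0], [0, 0, 0, 0, 0, 0], [0, 0, 0, 0, 0, 0], [0, 0, 0, 0, 0, 0], [0, 0, 0, 0, 0, 0], [0, 0, 0, 0, 0, 0]]
  claw: -1

```text
time: 9.77
tool_pos: [0.5106, -0.2085, 0.0129]
tool_rot: [0.001, -0.048, 0.999, -0.001]
contact_force: [-1.4, 1.1, 5.9]
gripper_width: 0.4
grasp_force: 59.2
```

Emit:
play_rows:
  steps:
    - [[0, 0, -15, 0, 0, 0], [0, 0, -40, 0, 0, 0], [0, 0, -75, 0, 0, 0], [0, 0, -110, 0, 0, 0], [0, 0, -130, 0, 0, 0], [0, 0, -130, 0, 0, 0], [0, 0, -130, 0, 0, 0]]

```text
time: 10.35
tool_pos: [0.5103, -0.2085, 0.143]
tool_rot: [0.002, -0.048, 0.999, -0.001]
contact_force: [0.1, -0.1, -0.5]
gripper_width: 0.4
grasp_force: 60.0
```

```bash
python3 - <<'E'
from h import *
show()
rows([kp(.53,.028,.14),kp(.53,.028,.014)])
E
```

```text
t 10.35 u,v,z 0.4879982180322631 -0.2564754465147472 0.1430311038854696 rotdev [ 0.15 -0.2  -0.04] F [ 0.1 -0.1 -0.5] 0.39985019335942606 59.95557717746124
[-42.2, 284.5, 2.4, -0.1, 0.2, 0.0]
[-41.7, 284.8, 128.4, -0.1, 0.2, 0.0]
```

Emit:
play_rows:
  steps:
    - [[-10, 35, -10, 0, 0, 0], [-20, 75, -10, 0, 0, 0], [-27, 115, -10, 0, 0, 0], [-27, 155, -10, 0, 0, 0], [-27, 195, -10, 0, 0, 0], [-27, 235, -10, 0, 0, 0], [-27, 265, -10, 0, 0, 0], [-27, 280, -10, 0, 0, 0], [-27, 284, 0, 0, 0, 0], [-27, 284, 0, 0, 0, 0], [-27, 284, 0, 0, 0, 0]]

```text
time: 11.27
tool_pos: [0.5073, 0.0768, 0.1383]
tool_rot: [-0.002, -0.048, 0.999, -0.0]
contact_force: [-0.0, -0.4, 0.6]
gripper_width: 0.399
grasp_force: 60.0
```

```bash
python3 - <<'E'
from h import *
show()
rows([kp(.515,.028,.014)])
im,W=cloud("scene"); cv2.imwrite("pics/s5.png",cv2.resize(im[40:260,180:440],(780,660))[60:])
E
```

```text
t 11.2667 u,v,z 0.5122997379483788 0.027796036534764774 0.13829184461982577 rotdev [ 0.01  0.25 -0.03] F [-0.  -0.4  0.6] 0.3986099463118451 60.004809409874724
[-3.2, 0.2, 124.3, -0.0, -0.3, 0.0]
```

View pics/s5.png

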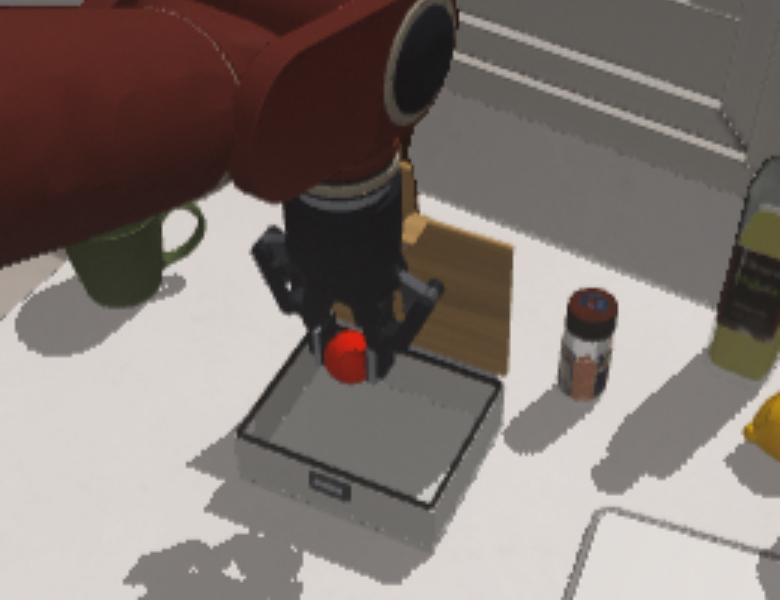

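The tomato is held at about (348,357), over the front half of the box. I'll lower it gently.

Emit:
play_rows:
  steps:
    - [[0, 0, 20, 0, 0, 0], [0, 0, 40, 0, 0, 0], [0, 0, 60, 0, 0, 0], [0, 0, 78, 0, 0, 0], [0, 0, 92, 0, 0, 0], [0, 0, 103, 0, 0, 0], [0, 0, 111, 0, 0, 0], [0, 0, 117, 0, 0, 0], [0, 0, 121, 0, 0, 0], [0, 0, 121, 0, 0, 0], [0, 0, 121, 0, 0, 0]]

```text
time: 12.23
tool_pos: [0.5092, 0.0773, 0.0203]
tool_rot: [0.0, -0.048, 0.999, -0.0]
contact_force: [0.1, 0.5, -0.3]
gripper_width: 0.4
grasp_force: 60.0
```

```bash
python3 - <<'E'
from h import *
show()
E
```

```text
t 12.2333 u,v,z 0.514219634237647 0.028188473483226485 0.020255410997583666 rotdev [ 0.   -0.04 -0.04] F [ 0.1  0.5 -0.3] 0.3997760495683149 60.004755441550515
```

Emit:
play_rows:
  steps:
    - [[0, 0, 3, 0, 0, 0], [0, 0, 5, 0, 0, 0], [0, 0, 7, 0, 0, 0], [0, 0, 7, 0, 0, 0], [0, 0, 7, 0, 0, 0]]

```text
time: 12.65
tool_pos: [0.5092, 0.0775, 0.0134]
tool_rot: [0.0, -0.048, 0.999, -0.0]
contact_force: [-0.4, 1.0, 2.9]
gripper_width: 0.401
grasp_force: 60.3
```

Emit:
play_rows:
  steps:
    - [[0, 0, 0, 0, 0, 0], [0, 0, 0, 0, 0, 0], [0, 0, 0, 0, 0, 0], [0, 0, 0, 0, 0, 0], [0, 0, 0, 0, 0, 0], [0, 0, 0, 0, 0, 0], [0, 0, 0, 0, 0, 0], [0, 0, -8, 0, 0, 0], [0, 0, -25, 0, 0, 0], [0, 0, -55, 0, 0, 0], [0, 0, -90, 0, 0, 0], [0, 0, -100, 0, 0, 0]]
  claw: 0.4

```text
time: 13.65
tool_pos: [0.512, 0.0775, 0.1192]
tool_rot: [0.005, -0.048, 0.999, -0.0]
contact_force: [1.9, -0.2, 0.3]
gripper_width: 0.701
grasp_force: 0.0
```

```bash
python3 - <<'E'
from h import *
show()
for n in("top","scene"):
    im,W=cloud(n); hsv=cv2.cvtColor(im,cv2.COLOR_BGR2HSV); u=W@X; v=W@Y; z=W[...,2]
    red=(hsv[...,1]>150)&((hsv[...,0]<8)|(hsv[...,0]>172))&(u>.47)&(u<.62)&(v>-.06)&(v<.12)&(z<.07)
    if red.any(): print(n,"tomato u-v rel",u[red].mean()-.543,v[red].mean()-.0283,z[red].max())
cv2.imwrite("pics/s6.png",cv2.resize(im[40:260,180:440],(780,660))[60:])
E
```

```text
t 13.65 u,v,z 0.5170342447364019 0.0280915074642769 0.11915591340555004 rotdev [ 0.05 -0.52 -0.05] F [ 1.9 -0.2  0.3] 0.7006956541092295 0.0
top tomato u-v rel -0.0376907280907407 -0.003228286165685511 0.04620677866420975
scene tomato u-v rel -0.03552406543331077 -0.003623403301230576 0.046744252160809796
```

View pics/s6.png

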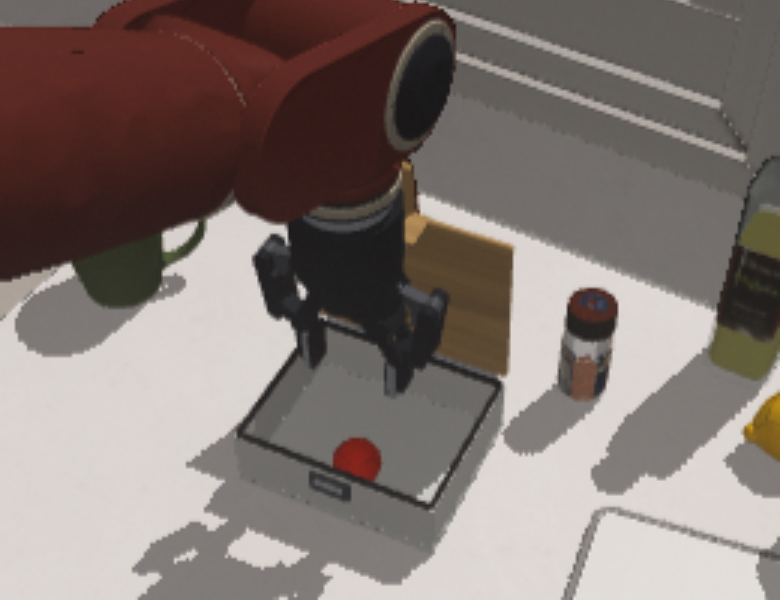

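The tomato lies in the front of the box at about (357,460) and the lid is still upright. Now I'll re-pinch the tab.

Emit:
play_rows:
  steps:
    - [[0, 0, -40, 0, 0, 0], [0, 0, -80, 0, 0, 0], [0, 0, -120, 0, 0, 0], [0, 0, -160, 0, 0, 0], [0, 0, -190, 0, 0, 0], [0, 0, -190, 0, 0, 0], [-30, 0, -190, 0, 0, 0], [-60, 0, -190, 0, 0, 0], [-84, 0, -190, 0, 0, 0], [-88, 0, -190, 0, 0, 0], [-88, 0, -190, 0, 0, 0], [-88, 0, -190, 0, 0, 0]]
  claw: -0.1

```text
time: 14.75
tool_pos: [0.5954, 0.0859, 0.3007]
tool_rot: [-0.002, -0.048, 0.999, 0.0]
contact_force: [-0.7, 1.0, 0.5]
gripper_width: 0.454
grasp_force: 0.0
```

```bash
python3 - <<'E'
from h import *
show()
rows([kp(.602,.0285,.2245)])
E
```

```text
t 14.75 u,v,z 0.6009023908610428 0.02841330194149759 0.30065864068235854 rotdev [-0.01  0.22 -0.04] F [-0.7  1.   0.5] 0.4538938381293128 0.0
[-1.4, 0.1, 76.2, 0.0, -0.2, 0.0]
```

Emit:
play_rows:
  steps:
    - [[-1, 0, 20, 0, 0, 0], [-1, 0, 40, 0, 0, 0], [-1, 0, 60, 0, 0, 0], [-1, 0, 71, 0, 0, 0], [-1, 0, 75, 0, 0, 0], [-1, 0, 75, 0, 0, 0], [-1, 0, 75, 0, 0, 0]]

```text
time: 15.33
tool_pos: [0.5974, 0.0861, 0.2288]
tool_rot: [0.001, -0.048, 0.999, -0.0]
contact_force: [0.5, -1.0, 0.6]
gripper_width: 0.448
grasp_force: 0.0
```

Emit:
play_rows:
  steps:
    - [[0, 0, 0, 0, 0, 0], [0, 0, 0, 0, 0, 0], [0, 0, 0, 0, 0, 0], [0, 0, 0, 0, 0, 0], [0, 0, 0, 0, 0, 0], [0, 0, 0, 0, 0, 0], [0, 0, 0, 0, 0, 0]]
  claw: -1

```text
time: 15.92
tool_pos: [0.598, 0.0875, 0.23]
tool_rot: [0.001, -0.049, 0.999, 0.001]
contact_force: [0.1, 5.4, 3.5]
gripper_width: 0.196
grasp_force: 59.3
```

```bash
python3 - <<'E'
from h import *
show()
r=.1775
for a0,a1 in((1.5,1.0),(1.0,.5),(.5,.12)):
    print([[round(1000*r*(np.cos(a)-np.cos(a0))),round(1000*r*(np.sin(a0)-np.sin(a)))] for a in np.linspace(a0,a1,13)[1:]])
E
```

```text
t 15.9167 u,v,z 0.6036040715815763 0.029742070577990762 0.22995680371911284 rotdev [-0.14 -0.17 -0.09] F [0.1 5.4 3.5] 0.19616072668234613 59.29683029651642
[[7, 1], [15, 2], [22, 3], [29, 5], [36, 6], [43, 9], [50, 11], [57, 14], [64, 17], [71, 20], [77, 24], [83, 28]]
[[6, 4], [12, 9], [18, 13], [23, 18], [29, 23], [34, 28], [39, 34], [44, 40], [48, 46], [52, 52], [56, 58], [60, 64]]
[[3, 5], [5, 10], [7, 15], [10, 20], [11, 26], [13, 31], [15, 36], [16, 42], [18, 47], [19, 53], [20, 58], [20, 64]]
```

Emit:
play_rows:
  steps:
    - [[7, 0, 1, 0, 0, 0], [15, 0, 2, 0, 0, 0], [22, 0, 3, 0, 0, 0], [30, 0, 5, 0, 0, 0], [37, 0, 6, 0, 0, 0], [44, 0, 9, 0, 0, 0], [51, 0, 11, 0, 0, 0], [58, 0, 14, 0, 0, 0], [65, 0, 17, 0, 0, 0], [72, 0, 20, 0, 0, 0], [79, 0, 24, 0, 0, 0], [85, 0, 28, 0, 0, 0]]

```text
time: 16.92
tool_pos: [0.5152, 0.0791, 0.2053]
tool_rot: [0.005, -0.049, 0.999, 0.001]
contact_force: [-3.7, 5.0, 13.1]
gripper_width: 0.199
grasp_force: 61.2
```

Emit:
play_rows:
  steps:
    - [[6, 0, 4, 0, 0, 0], [12, 0, 9, 0, 0, 0], [18, 0, 13, 0, 0, 0], [24, 0, 18, 0, 0, 0], [30, 0, 23, 0, 0, 0], [35, 0, 29, 0, 0, 0], [40, 0, 35, 0, 0, 0], [45, 0, 41, 0, 0, 0], [49, 0, 47, 0, 0, 0], [53, 0, 53, 0, 0, 0], [57, 0, 59, 0, 0, 0], [61, 0, 66, 0, 0, 0]]

```text
time: 17.92
tool_pos: [0.4521, 0.0727, 0.137]
tool_rot: [0.0, -0.049, 0.999, 0.001]
contact_force: [-10.1, 2.2, 11.7]
gripper_width: 0.195
grasp_force: 61.3
```

```bash
python3 - <<'E'
from h import *
show()
E
```

```text
t 17.9167 u,v,z 0.4570073775379117 0.02901434136319481 0.1370465881548785 rotdev [-0.09 -0.05 -0.08] F [-10.1   2.2  11.7] 0.1950253803785147 61.27644896507263
```

Emit:
play_rows:
  steps:
    - [[3, 0, 5, 0, 0, 0], [5, 0, 10, 0, 0, 0], [8, 0, 16, 0, 0, 0], [11, 0, 22, 0, 0, 0], [13, 0, 28, 0, 0, 0], [15, 0, 34, 0, 0, 0], [17, 0, 40, 0, 0, 0], [19, 0, 46, 0, 0, 0], [21, 0, 52, 0, 0, 0], [22, 0, 58, 0, 0, 0], [23, 0, 64, 0, 0, 0], [23, 0, 64, 0, 0, 0]]

```text
time: 18.92
tool_pos: [0.4302, 0.0704, 0.0708]
tool_rot: [0.002, -0.048, 0.999, 0.001]
contact_force: [-1.9, 4.2, 4.8]
gripper_width: 0.194
grasp_force: 58.5
```

```bash
python3 - <<'E'
from h import *
show()
for n in("top","scene"):
    im,W=cloud(n); hsv=cv2.cvtColor(im,cv2.COLOR_BGR2HSV); u=W@X; v=W@Y; z=W[...,2]
    m=(hsv[...,1]>70)&(hsv[...,0]>5)&(hsv[...,0]<28)&(u>.47)&(u<.605)&(v>-.05)&(v<.11)&(z>.06)&(z<.12)
    if m.sum()>30: k=np.polyfit(u[m],z[m],1); print(n,m.sum(),"angle",-np.arctan(k[0]),"z@edge",np.polyval(k,.46))
E
```

```text
t 18.9167 u,v,z 0.4349693468347219 0.02883845359574816 0.07081986522210881 rotdev [-0.08 -0.19 -0.04] F [-1.9  4.2  4.8] 0.1936231951267074 58.483378887176514
top 1722 angle 0.1545773577272016 z@edge 0.09270891946603714
scene 1548 angle 0.1484035960545542 z@edge 0.09097468704710149
```

Emit:
play_rows:
  steps:
    - [[0, 0, 4, 0, 0, 0], [0, 0, 8, 0, 0, 0], [0, 0, 11, 0, 0, 0], [0, 0, 13, 0, 0, 0], [0, 0, 15, 0, 0, 0], [0, 0, 17, 0, 0, 0], [0, 0, 19, 0, 0, 0], [0, 0, 21, 0, 0, 0], [0, 0, 21, 0, 0, 0]]

```text
time: 19.77
tool_pos: [0.4287, 0.0703, 0.0491]
tool_rot: [-0.0, -0.048, 0.999, 0.001]
contact_force: [-2.4, 3.6, 1.5]
gripper_width: 0.197
grasp_force: 59.0
```

```bash
cat > ang.py <<'E'
from h import *
show()
for n in("top","scene"):
    im,W=cloud(n); hsv=cv2.cvtColor(im,cv2.COLOR_BGR2HSV); u=W@X; v=W@Y; z=W[...,2]
    m=(hsv[...,1]>70)&(hsv[...,0]>5)&(hsv[...,0]<28)&(u>.47)&(u<.605)&(v>-.05)&(v<.11)&(z>.06)&(z<.12)
    if m.sum()>30: k=np.polyfit(u[m],z[m],1); print(n,m.sum(),"angle",-np.arctan(k[0]),"z@edge",np.polyval(k,.46))
W=np.load("scene0.npy"); u=W@X; v=W@Y; z=W[...,2]; m=(u>.47)&(u<.605)&(v>-.05)&(v<.11)&(z>.06)&(z<.09); k=np.polyfit(u[m],z[m],1); print("ref shut scene",-np.arctan(k[0]),np.polyval(k,.46))
E
python3 ang.py
```

```text
t 19.7667 u,v,z 0.433501061883007 0.02883726885189536 0.049132625096329444 rotdev [-0.07  0.05 -0.06] F [-2.4  3.6  1.5] 0.1967623827320613 58.9658260345459
top 1798 angle 0.03715776076755698 z@edge 0.07428155931910277
scene 1722 angle 0.028339267696799283 z@edge 0.0724143901498102
ref shut scene -0.000874258048720773 0.06792137889608335
```

The lid is past the catch at about 0.03 rad, so I'll ease the last 4 mm and release.

Emit:
play_rows:
  steps:
    - [[0, 0, 2, 0, 0, 0], [0, 0, 4, 0, 0, 0], [0, 0, 5, 0, 0, 0], [0, 0, 5, 0, 0, 0], [0, 0, 5, 0, 0, 0]]

```text
time: 20.28
tool_pos: [0.4288, 0.0702, 0.044]
tool_rot: [-0.0, -0.048, 0.999, 0.001]
contact_force: [-2.6, 4.6, 0.7]
gripper_width: 0.195
grasp_force: 59.1
```

```bash
python3 ang.py
```

```text
t 20.2833 u,v,z 0.4335184845098541 0.02882548822760698 0.04403403796014096 rotdev [-0.07  0.05 -0.05] F [-2.6  4.6  0.7] 0.194874866047656 59.08899128437042
top 1807 angle 0.012690507505689619 z@edge 0.07039031318346675
scene 1749 angle 0.0009904353471128031 z@edge 0.06825173852483733
ref shut scene -0.000874258048720773 0.06792137889608335
```

Shut level. Release, check, and rise.

Emit:
play_rows:
  steps:
    - [[0, 0, 0, 0, 0, 0], [0, 0, 0, 0, 0, 0], [0, 0, 0, 0, 0, 0], [0, 0, 0, 0, 0, 0], [0, 0, 0, 0, 0, 0], [0, 0, -20, 0, 0, 0], [0, 0, -50, 0, 0, 0], [0, 0, -85, 0, 0, 0], [0, 0, -120, 0, 0, 0], [0, 0, -150, 0, 0, 0], [0, 0, -150, 0, 0, 0], [0, 0, -150, 0, 0, 0]]
  claw: -0.1

```text
time: 21.38
tool_pos: [0.4305, 0.0696, 0.1964]
tool_rot: [0.003, -0.048, 0.999, -0.0]
contact_force: [0.1, -0.4, -1.6]
gripper_width: 0.452
grasp_force: 0.0
```

```bash
python3 ang.py
```

```text
t 21.3833 u,v,z 0.4352349802348243 0.02797518703924043 0.196431500204919 rotdev [ 0.05 -0.3  -0.04] F [ 0.1 -0.4 -1.6] 0.4521673405795281 0.0
top 1121 angle 0.019432365925817457 z@edge 0.0712061127568934
scene 2622 angle -0.001506280945213306 z@edge 0.06789420153001433
ref shut scene -0.000874258048720773 0.06792137889608335
```

```bash
python3 -c "
from h import *
print(order.job_done())"
```

```text
the job is handed in; nothing more can be done
None
```

The tomato is in the food keeper and the lid is clipped shut (the scene camera reads it level, as at the start; the last top-camera reading was 0.019 rad). The lemon, jar and mug were not touched as far as I saw, and I handed the job in just after 21 s on the robot's clock, without seeing the judge's result.

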